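# Vial rack onto the shaker's twin pins

### The arm

A 6-joint arm with a two-finger parallel gripper is mounted at the origin on the work surface. World frame = base frame: x ahead of the robot, y to its left, z up, the work surface at z = 0. Lengths are in m, angles in degrees, forces in N, time in s.
With the tool pointing down it reaches from about 0.275 to 0.75 m from the base axis. Payload 10.2 kg.
Tool frame: the origin (TCP) lies at the very end of the fingers, on their centre line; the grasp point (between the pads) lies 19 mm behind it (env.tcp_to_grasp is the y of the grasp point in the tool frame, in m); y points along the fingers, z is the direction in which the jaws open and shut, and the axes are right-handed (so a half turn about y gives the same grasp; the last joint's range is limited). The gripper opens to 88 mm and grips with 3 to 60 N. Pads are 18 mm wide; open, the fingers measure 123 mm over their backs; the gripper's body (75 mm by 187 mm) begins 45 mm behind the grasp point.
Start: joints at [-76.341, 17.928, 85.812, -0, 76.261, -12.8], TCP at [0.234, -0.47, 0.239] pointing down, gripper open.
Joint ranges: [-168.41, 168.41], [-55.51, 124.54], [10.69, 146.95], [-70.63, 250.63], [1, 178], [-165.06, 165.06]. Speed limits (degrees/s): [136.94, 136.94, 172.46, 180, 180, 180].

### API

Orientations are given as [roll, pitch, yaw] about the fixed x, y, z axes, in that order (R = Rz(yaw) Ry(pitch) Rx(roll)).
In Python, from plant import env, vision, workorder, readout gives the robot as it stands. The module is installed in compiled form; this text tells all that it offers. Calls block until the motion is done:
- env.move_ptp(position, orientation): joint-space move of the TCP to a pose.
- env.servo_line(position, orientation=None, feed=0.15, stop_force=None): straight line of the TCP; orientation=None keeps the orientation; feed is the mean speed in m/s. With stop_force (N) it stops when the force on the tool has changed by that much, and returns True; else False.
- env.move_joints(angles): joint-space move.
- env.open_jaws() and env.grab(newtons=None): open the fingers fully, or close them until they stop; newtons is the grip in N (None keeps the last).
- env.dwell(seconds).
- env.solve_ik(position, orientation): joint angles nearest the present ones, or None.
- vision.grab_frame(name): name is "scene" or "top"; returns the picture (384x512x3 uint8, blue, green, red); there is no depth.
- vision.calibration(name): a dict with "vertical_fov" (degrees; the focal length in pixels is half the picture's height over the tangent of half this angle, whatever the lens; pixels are square), "cx", "cy" (the principal point, pixels), "R" (3x3) and "t" (3): a world point X has camera coordinates R X + t. Camera axes: x right, y down, z forward; pixel columns grow to the right and rows downward; lengths in m; the calibration is good to about 2 mm. A picture is of the moment at which its call begins. calibration takes no time and is no camera call.
A pose or a line that the arm cannot do raises env.MotionError and nothing moves.
- workorder.close_job(): hands the job in, once; it reports no verdict.
Readings, each from a call of its own:
- readout.get_time_s(): time.
- readout.get_joints(): joint angles.
- readout.get_dq(): joint speeds.
- readout.get_joint_torque(): joint torques, N m.
- readout.get_eef_pos(): TCP position.
- readout.get_tool_rot(): TCP orientation.
- readout.get_contact_force(): force on the tool from outside, world axes, zero at the start.
- readout.get_ft_torque(): the same for the moment, N m.
- readout.get_gripper_width(): finger opening in m.
Only numpy, scipy, OpenCV 4.12 (cv2) and the standard library are available. Lean on these libraries where they do the work, as an engineer would, in place of code of your own. Each camera call takes 0.05 s, during which the arm holds its last target.

### The job

Take the blue rack of loose vials standing on the bench by its handle and set it on the free place of the shaker, with both of the place's pins up through the holes in the rack's ends and the rack fully down, flat on its plate. Carry it level so that all six vials stay standing in their cells, and lower it right down before you let go of it; do not drop it. Leave the rack already on the shaker and the other things on the bench undisturbed.

Things in the scene. Friction and masses are not known exactly. Their poses are not given: they have to be found in the camera images.
- rack: the blue vial rack to move: base plate 152 (x) by 72 (y) by 6 mm thick, with an upright round hole 13 mm in diameter near each short end, 60 mm from the middle; on its middle a block of 2 by 3 open cells, 88 by 65 mm, 34 mm high, with six loose vials (tops at 52 mm) and a lifting handle over its centre line. Same either way round; 0.27 to 0.43 kg in all. Origin: centre of the underside, z up
- rack_handle (a point): centre of the rack's handle, 83 mm above its underside: a straight bar 76 mm long along the rack's x, 14 mm thick along its y, 22 mm tall (72 to 94 mm above the underside), flat-sided, to be gripped across y from above; only the vials lie below it on either side
- rack_hole0 (a point): centre of the hole at the rack's -x end, level with the underside of the plate
- rack_hole1 (a point): centre of the hole at the rack's +x end, level with the underside of the plate
- dock: the free place on the shaker: a dark steel plate 164 (x) by 84 (y) by 3 mm, screwed to the platform, with two upright steel pins 60 mm either side of its middle along x. Pins: 9 mm in diameter, 24 mm tall above the plate, the top 10 mm narrowed to a 4 mm tip. Does not move. Origin: centre of its underside, 104 mm above the bench
- dock_seat (a point): centre of the top face of that plate, 107 mm above the bench: the underside of the rack's plate lies here when the rack is fully down
- dock_pin0 (a point): tip of the -x pin of the free place, 24 mm above its plate
- dock_pin1 (a point): tip of the +x pin of the free place, 24 mm above its plate
- shaker: the white platform shaker, switched off, fixed to the bench: housing 256 mm wide (y), 290 mm long (x), a sloping panel on its -x side; aluminium platform 204 by 250 mm, top 104 mm above the bench, with two rack places side by side, 56 mm either side of its middle along y. Origin: on the bench under the platform's middle
- rack_other: the other blue rack, the same in shape and also full of vials (blue septa), already on the pins of the neighbouring place, its middle 112 mm from that of the free place along y; its handle's top is 201 mm above the bench. Origin: centre of its underside
- vial0: capped glass vial (red septum), 22.5 mm in diameter, 46 mm tall, 20 g, standing loose in a 26 mm square cell of the rack, 28 mm deep, at x -28.5 mm, y -17 mm from the rack's middle, on the cell's floor 6 mm above the underside. Origin: centre of its base, z up
- vial1: capped glass vial (red septum), 22.5 mm in diameter, 46 mm tall, 20 g, standing loose in a 26 mm square cell of the rack, 28 mm deep, at x -28.5 mm, y +17 mm from the rack's middle, on the cell's floor 6 mm above the underside. Origin: centre of its base, z up
- vial2: capped glass vial (red septum), 22.5 mm in diameter, 46 mm tall, 20 g, standing loose in a 26 mm square cell of the rack, 28 mm deep, at x +0.0 mm, y -17 mm from the rack's middle, on the cell's floor 6 mm above the underside. Origin: centre of its base, z up
- vial3: capped glass vial (red septum), 22.5 mm in diameter, 46 mm tall, 20 g, standing loose in a 26 mm square cell of the rack, 28 mm deep, at x +0.0 mm, y +17 mm from the rack's middle, on the cell's floor 6 mm above the underside. Origin: centre of its base, z up
- vial4: capped glass vial (red septum), 22.5 mm in diameter, 46 mm tall, 20 g, standing loose in a 26 mm square cell of the rack, 28 mm deep, at x +28.5 mm, y -17 mm from the rack's middle, on the cell's floor 6 mm above the underside. Origin: centre of its base, z up
- vial5: capped glass vial (red septum), 22.5 mm in diameter, 46 mm tall, 20 g, standing loose in a 26 mm square cell of the rack, 28 mm deep, at x +28.5 mm, y +17 mm from the rack's middle, on the cell's floor 6 mm above the underside. Origin: centre of its base, z up
- solvent: an amber glass solvent bottle with a black cap, 86 mm in diameter, 175 mm tall, standing aside on the bench. Origin: centre of its underside
- tube_rack: a blue test-tube rack with glass tubes, 220 by 66 mm, 126 mm tall, standing aside on the bench. Origin: centre of its underside
- crimper: a hand crimper with one red and one black handle, lying flat, 210 mm long, 33 mm high, aside on the bench. Origin: between its handles, on the bench
- cap_dish: a white dish of vial caps, 92 mm across, 28 mm tall, standing aside on the bench. Origin: centre of its underside
- spare_vial: a lone capped vial standing on the bench, 22.5 mm in diameter, 46 mm tall, standing aside on the bench. Origin: centre of its underside
Mind the look-alikes: they are no part of the job. Leave any green or red look-alike of the rack alone.

How it is judged (in metres and radians):
On the way, in this order (a step that is already met when the one before it is completed fails the run):
1. the loaded rack is lifted clear of the bench (height (world z) of rack above 0.05 m), for 0.2 s.
2. the rack is lowered over both pins, within 6 mm of the plate, while the fingers still hold it (((horizontal distance between rack_hole0 and dock_pin0 below 0.005 m and horizontal distance between rack_hole1 and dock_pin1 below 0.005 m) or (horizontal distance between rack_hole0 and dock_pin1 below 0.005 m and horizontal distance between rack_hole1 and dock_pin0 below 0.005 m)) and z of rack in the frame of dock_seat below 0.006 m and contact force between the fingers and rack above 1 N), for 0.1 s.
At the end, for the whole second after the job is handed in: the rack sits on the free place with each of its two holes within 5 mm of a pin (either way round), its underside within 3 mm of the plate, level within 0.04 rad and at rest; all six vials stand in its cells (base no more than 14 mm above the rack's underside, tilted less than 0.25 rad) (((horizontal distance between rack_hole0 and dock_pin0 below 0.005 m and horizontal distance between rack_hole1 and dock_pin1 below 0.005 m) or (horizontal distance between rack_hole0 and dock_pin1 below 0.005 m and horizontal distance between rack_hole1 and dock_pin0 below 0.005 m)) and z of rack in the frame of dock_seat between -0.003 and 0.003 m and angle between rack's own z axis and vertical below 0.04 rad and linear speed of rack below 0.02 m/s and horizontal distance between each of vial0, vial1, vial2, vial3, vial4, vial5 and rack below 0.045 m and z of vial0 in the frame of rack between 0 and 0.014 m and angle between each of vial0, vial1, vial2, vial3, vial4, vial5's own z axis and vertical below 0.25 rad and z of vial1 in the frame of rack between 0 and 0.014 m and z of vial2 in the frame of rack between 0 and 0.014 m and z of vial3 in the frame of rack between 0 and 0.014 m and z of vial4 in the frame of rack between 0 and 0.014 m and z of vial5 in the frame of rack between 0 and 0.014 m); the robot touches nothing.
It fails at once if the rack is tipped more than 0.35 rad (20 degrees) (angle between rack's own z axis and vertical above 0.35 rad).
It fails at once if the rack is dropped: out of the fingers, it falls faster than 0.4 m/s (linear speed of rack above 0.4 m/s and contact force between the fingers and rack below 1 N).
It fails at once if the rack already on the shaker is shifted more than 15 mm or tipped (distance of rack_other from where it was at the start of the episode above 0.015 m or angle between rack_other's own z axis and vertical above 0.2 rad).
It fails at once if another thing on the bench is pushed more than 40 mm or knocked over (distance of any of solvent, tube_rack, crimper, cap_dish, spare_vial from where it was at the start of the episode above 0.04 m or angle between any of solvent, tube_rack, crimper, cap_dish, spare_vial's own z axis and vertical above 0.5 rad).
It also fails if it takes over 56 s, if anything falls off the work surface, if the arm or the gripper's body presses on something with over 40 N, if the wrist force passes 120 N, or if a joint passes its speed limit or range.

## Working session

There is one attempt and no reset: what is moved stays moved. The work goes in short steps, each a Python script; the robot and the scene stay as the last script left them, time stands still between calls to the robot, and variables do not carry over. Pictures are saved under pics/ and viewed, and the job is handed in when it is done.

```bash
mkdir -p pics && python3 - <<'E'
from plant import env, vision, workorder, readout
import cv2
for n in("scene","top"):
    cv2.imwrite(f"pics/{n}0.png",vision.grab_frame(n)); print(n,vision.calibration(n))
print(readout.get_time_s(),readout.get_tool_rot(),env.tcp_to_grasp)
E
```

```text
scene {'vertical_fov': 46.62190947658719, 'cx': 255.4383240997192, 'cy': 186.11673405472212, 'R': array([[ 0.56956726,  0.82183488,  0.01343766],
       [ 0.53233941, -0.3563792 , -0.76785977],
       [-0.62626503,  0.44450118, -0.64047702]]), 't': array([-0.32185028, -0.19629199,  1.82213829])}
top {'vertical_fov': 52.340397342456356, 'cx': 250.37002982351166, 'cy': 192.66163827070997, 'R': array([[-7.11352493e-03, -9.99974432e-01, -7.29860843e-04],
       [-9.85802439e-01,  7.13515242e-03, -1.67757682e-01],
       [ 1.67758601e-01, -4.73849856e-04, -9.85827991e-01]]), 't': array([0.02968892, 0.53942005, 1.51364857])}
0.1 [-9.00620743e+01  1.53972907e-02 -1.53543852e+02] -0.0187
```

View pics/scene0.png

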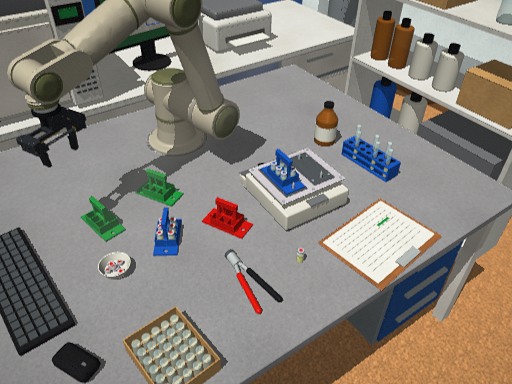

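View pics/top0.png

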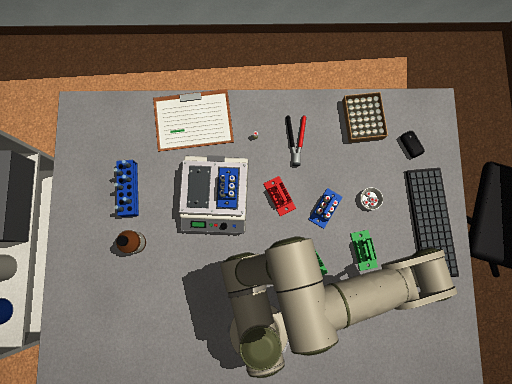

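```bash
python3 - <<'E'
import cv2,numpy as np
s=cv2.imread("pics/scene0.png");t=cv2.imread("pics/top0.png")
def z(im,x,y,w,h,k,n): cv2.imwrite(n,cv2.resize(im[y:y+h,x:x+w],None,fx=k,fy=k,interpolation=cv2.INTER_NEAREST))
a=[cv2.resize(s[200:260,145:195],(400,480),interpolation=0),cv2.resize(t[180:240,300:350],(400,480),interpolation=0)]
cv2.imwrite("pics/rackz.png",np.hstack(a))
a=[cv2.resize(s[140:230,235:355],(800,600),interpolation=0)]
cv2.imwrite("pics/docks.png",a[0])
z(t,172,152,80,60,10,"pics/dockt.png")
E
```

```text
(no output)
```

View pics/rackz.png

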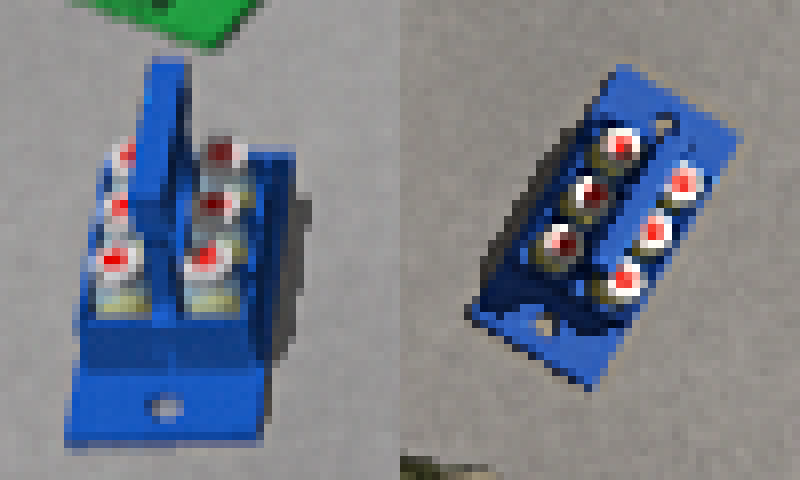

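View pics/docks.png

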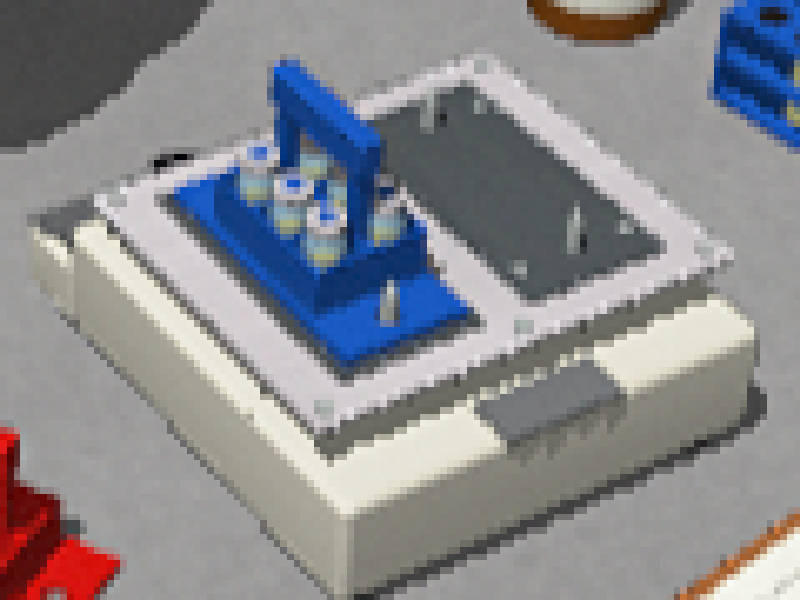

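View pics/dockt.png

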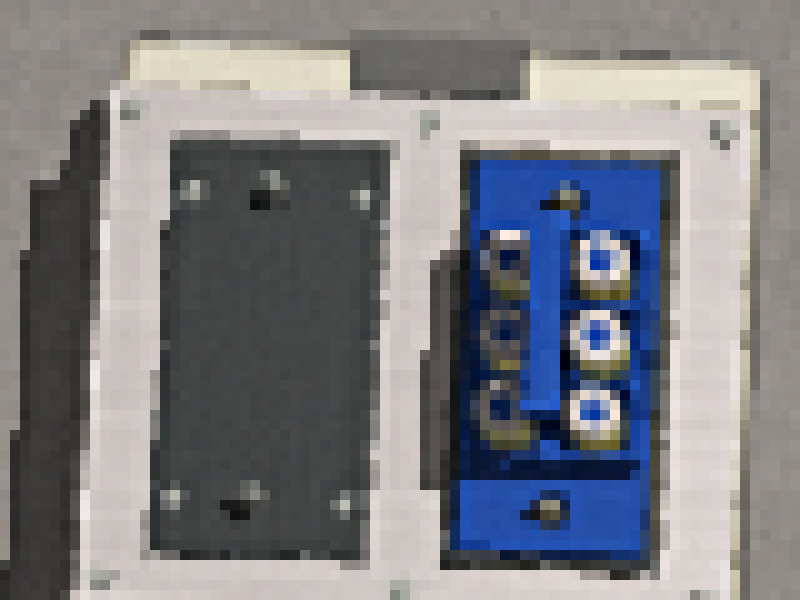

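```bash
cat > h.py <<'E'
import cv2,numpy as np
from plant import env, vision, workorder, readout
C={n:vision.calibration(n) for n in("scene","top")}
def ray(n,uv,z):
    c=C[n];f=192/np.tan(np.radians(c["vertical_fov"]/2));uv=np.atleast_2d(np.asarray(uv,float))
    d=np.c_[(uv[:,0]-c["cx"])/f,(uv[:,1]-c["cy"])/f,np.ones(len(uv))]@c["R"]
    o=-c["R"].T@c["t"]; return o+d*((z-o[2])/d[:,2])[:,None]
def proj(n,X):
    c=C[n];f=192/np.tan(np.radians(c["vertical_fov"]/2));p=np.atleast_2d(X)@c["R"].T+c["t"]
    return np.c_[f*p[:,0]/p[:,2]+c["cx"],f*p[:,1]/p[:,2]+c["cy"]]
def tri(uvs,uvt):
    A=[];b=[]
    for n,uv in(("scene",uvs),("top",uvt)):
        p0=ray(n,uv,0.)[0];p1=ray(n,uv,.5)[0];d=(p1-p0)/np.linalg.norm(p1-p0);P=np.eye(3)-np.outer(d,d);A.append(P);b.append(P@p0)
    return np.linalg.lstsq(np.vstack(A),np.hstack(b),rcond=None)[0]
def mask(im,kind,roi):
    h=cv2.cvtColor(im,cv2.COLOR_BGR2HSV);x,y,w,hh=roi
    if kind=="blue": m=cv2.inRange(h,(100,120,40),(125,255,255))
    else: m=cv2.inRange(im,(55,55,50),(92,92,92))
    o=np.zeros_like(m);o[y:y+hh,x:x+w]=m[y:y+hh,x:x+w];return o
def rect(n,m,z):
    cs,_=cv2.findContours(m,cv2.RETR_EXTERNAL,cv2.CHAIN_APPROX_NONE);c=max(cs,key=cv2.contourArea).reshape(-1,2)
    # metric rectangle of the contour
    P=ray(n,c,z)[:,:2];return cv2.minAreaRect((P*1000).astype(np.float32)),c
E
python3 - <<'E'
from h import *
s=cv2.imread("pics/scene0.png");t=cv2.imread("pics/top0.png")
print("cams",[-C[n]["R"].T@C[n]["t"] for n in C])
print("dock top",rect("top",mask(t,"dark",(186,163,28,48)),.107)[0])
print("rack top",rect("top",mask(t,"blue",(300,180,50,60)),.006)[0])
# pins: screws (tip px) top crop->px ; scene
tt=lambda x,y:(172+x/10-.5,152+y/10-.5); ss=lambda x,y:(235+x*.15-.5,140+y*.15-.5)
for nm,a,b in(("pinfar",tt(274,182),ss(576,208)),("pinnear",tt(254,490),ss(434,98))):
    print(nm,tri(b,a),ray("top",a,.131)[0],ray("scene",b,.131)[0])
hs=(145+166/8-.5,200+408/8-.5);ht=(300+146/8-.5,180+326/8-.5);h2=(300+266/8-.5,180+122/8-.5)
print("hole",tri(hs,ht),ray("top",ht,.006),ray("scene",hs,.006),ray("top",h2,.006))
E
```

```text
cams [array([ 1.42895084, -0.61538922,  1.02063789]), array([0.27804523, 0.02655656, 1.58271066])]
dock top ((555.3807373046875, 225.8258514404297), (83.857666015625, 161.4485626220703), 87.64136505126953)
rack top ((481.8384704589844, -277.5165710449219), (71.9202651977539, 153.76419067382812), 57.30388641357422)
pinfar [0.61511378 0.22149102 0.13318831] [0.61518138 0.22119237 0.131     ] [0.61335341 0.22428574 0.131     ]
pinnear [0.49783364 0.22823439 0.12623242] [0.49666922 0.22692922 0.131     ] [0.50306288 0.22450166 0.131     ]
hole [ 0.43937028 -0.27117689 -0.10612255] [[ 0.43120211 -0.24590187  0.006     ]] [[ 0.53475003 -0.3104323   0.006     ]] [[ 0.53525413 -0.31099697  0.006     ]]
```

```bash
python3 - <<'E'
from h import *
for y in(-32.4,147.6): print(env.solve_ik([.4825,-.278,.2],[-90,0,y]))
for y in(-2.5,177.5): print(env.solve_ik([.5557,.225,.3],[-90,0,y]))
q=[-90,0,147.6]
env.move_ptp([.4825,-.278,.14],q)
print(readout.get_time_s(),readout.get_joints(),readout.get_eef_pos())
env.servo_line([.4825,-.278,.064],feed=.1)
print(readout.get_contact_force(),readout.get_time_s())
cv2.imwrite("pics/g.png",vision.grab_frame("scene"))
E
python3 -c "
import cv2;s=cv2.imread('pics/g.png');cv2.imwrite('pics/gz.png',cv2.resize(s[170:270,110:240],(780,600),interpolation=0))"
```

```text
[-42.00407627  23.72249994  83.54617409   0.          72.73132597
 -99.60407627]
[-4.20040763e+01  2.37224999e+01  8.35461741e+01 -2.54444375e-14
  7.27313260e+01  8.03959237e+01]
[ 10.85717486  25.89141598  65.44650936   0.          88.66207466
 -76.64282514]
[ 1.08571749e+01  2.58914160e+01  6.54465094e+01 -2.54444375e-14
  8.86620747e+01  1.03357175e+02]
1.5417 [-4.20562849e+01  2.72430434e+01  8.77840388e+01 -8.77405538e-03
  6.49583548e+01  8.03446442e+01] [ 0.48228148 -0.27851743  0.1401408 ]
[-0.31097796 -0.00706628  0.33026552] 2.45
```

View pics/gz.png

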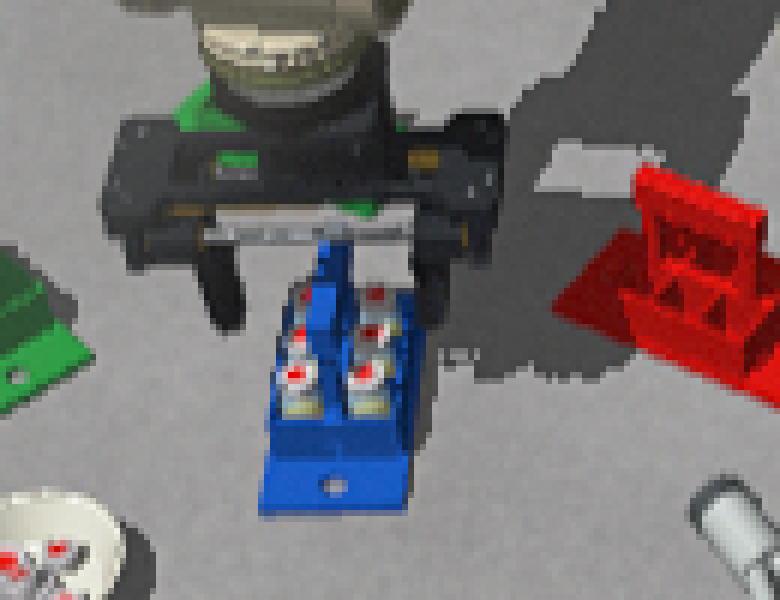

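The open fingers straddle the handle: handle at about (325,270) in the crop, roughly midway between fingers at (222,285) and (432,280). I'll grip, lift and carry.

```bash
python3 - <<'E'
from h import *
env.grab(45)
print(readout.get_gripper_width(),readout.get_contact_force())
p=readout.get_eef_pos()
env.servo_line([p[0],p[1],.134],feed=.06)
print(readout.get_gripper_width(),readout.get_contact_force(),readout.get_eef_pos(),readout.get_tool_rot(),readout.get_time_s())
env.servo_line([p[0],p[1],.30],feed=.12)
# slow arc in joint space split in small ptp steps keeps accelerations low
A=np.array([.4825,-.278]);B=np.array([.5557,.2248])
env.servo_line([*B,.30],[-90,0,177.5],feed=.1)
print(readout.get_gripper_width(),readout.get_eef_pos(),readout.get_tool_rot(),readout.get_time_s())
for n in C: cv2.imwrite(f"pics/{n}1.png",vision.grab_frame(n))
E
python3 -c "
import cv2
s=cv2.imread('pics/scene1.png');cv2.imwrite('pics/s1z.png',cv2.resize(s[90:210,225:365],(700,600),interpolation=0))
s=cv2.imread('pics/top1.png');cv2.imwrite('pics/t1z.png',cv2.resize(s[140:240,160:260],(600,600),interpolation=0))"
```

```text
0.013202466411339264 [ 0.4296737   0.83218262 -0.68714553]
0.013396877356888836 [ 0.72420938  0.3638558  -3.79433445] [ 0.48238582 -0.27772713  0.13357852] [-9.00075278e+01 -4.57873574e-02  1.47599477e+02] 4.9333
0.013540983246791554 [0.55571024 0.22473046 0.30000649] [-8.99990978e+01  6.44301734e-04  1.77493118e+02] 11.7
```

View pics/s1z.png

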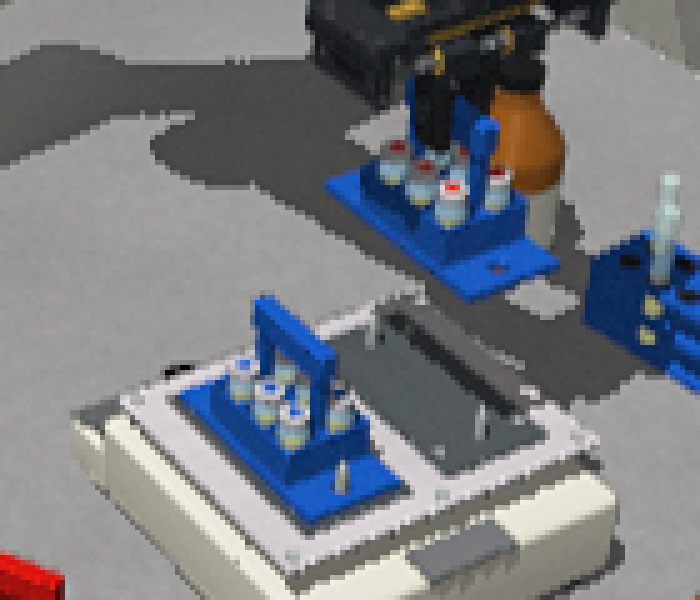

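View pics/t1z.png

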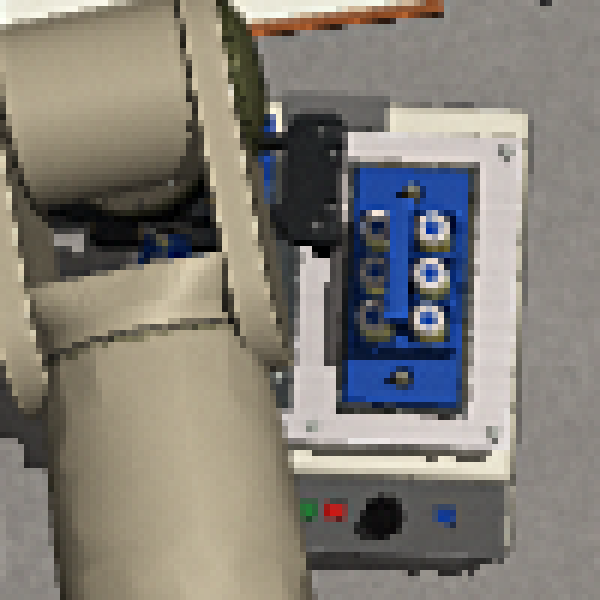

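The rack hangs level with all vials in their cells. The top camera is occluded by the arm, so I'll align using the scene view: rack hole near (325,144), +x pin near (322,172).

```bash
python3 - <<'E'
from h import *
ss=lambda x,y:(235+x*.15-.5,140+y*.15-.5)
for n,u in(("pin1 base",ss(577,248)),("pin0 base",ss(433,126)),("cornerR",ss(664,245)),("cornerB",ss(535,302)),("cornerT",ss(470,82))):print(n,ray("scene",u,.107)[0])
# predicted scene px from top-based dock pose
ps=np.radians(-2.5);c=np.array([.5556,.225])
for n,a,b,z in(("pin1 base",.06,0,.107),("pin1 tip",.06,0,.131),("pin0 tip",-.06,0,.131),("cornerR",.082,.042,.107),("cornerB",.082,-.042,.107),("cornerT",-.082,.042,.107)):
    X=[c[0]+a*np.cos(ps)-b*np.sin(ps),c[1]+a*np.sin(ps)+b*np.cos(ps),z];u=proj("scene",X)[0]
    print(n,np.round(X,4),(u+.5-[235,140])/.15)
s=cv2.imread("pics/scene1.png")
p=readout.get_eef_pos();print(p)
for d in(.06,):
    X=[p[0]+d*np.cos(ps),p[1]+d*np.sin(ps),p[2]-.064+.006];u=proj("scene",X)[0];print("hole pred",u,"crop",(u+.5-[225,90])*5)
# rack plate corners predicted
for a,b in((.076,.036),(.076,-.036),(-.076,-.036)):
    X=[p[0]+a*np.cos(ps)-b*np.sin(ps),p[1]+a*np.sin(ps)+b*np.cos(ps),p[2]-.058];print((proj("scene",X)[0]+.5-[225,90])*5)
E
python3 -c "
import cv2
s=cv2.imread('pics/scene1.png');cv2.imwrite('pics/s1zz.png',cv2.resize(s[120:155,285:340],(770,490),interpolation=0))
s=cv2.imread('pics/scene0.png');cv2.imwrite('pics/s0zz.png',cv2.resize(s[148:190,290:340],(700,588),interpolation=0))"
```

```text
pin1 base [0.61606829 0.22597625 0.107     ]
pin0 base [0.49718517 0.23097966 0.107     ]
cornerR [0.63828534 0.26349523 0.107     ]
cornerB [0.63647128 0.18129013 0.107     ]
cornerT [0.4773939  0.27227178 0.107     ]
pin1 base [0.6155 0.2224 0.107 ] [570.79204491 249.97257869]
pin1 tip [0.6155 0.2224 0.131 ] [576.01819301 211.61601215]
pin0 tip [0.4957 0.2276 0.131 ] [429.61977531  89.02170673]
cornerR [0.6394 0.2634 0.107 ] [665.3002291  246.19782925]
cornerB [0.6357 0.1795 0.107 ] [531.06031946 302.48470526]
cornerT [0.4755 0.2705 0.107 ] [465.20456105  81.33453912]
[0.55569588 0.22474651 0.29999675]
hole pred [324.71438519 143.00699625] crop [501.07192594 267.53498123]
[562.60894704 263.07846126]
[471.50194831 297.60683555]
[325.86360627 182.55217467]
```

View pics/s1zz.png

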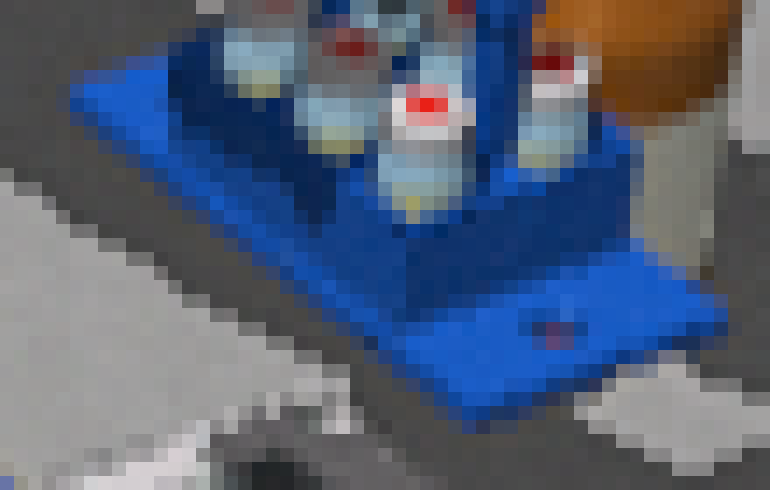

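View pics/s0zz.png

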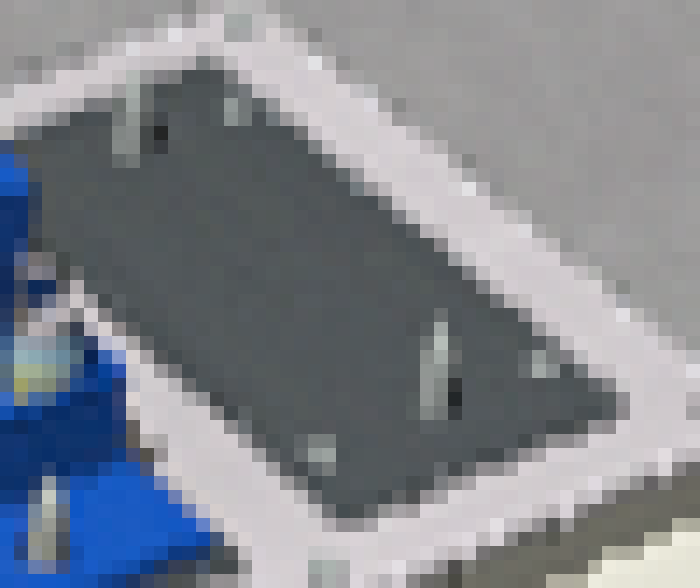

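```bash
python3 - <<'E'
from h import *
env.servo_line([.5562,.2262,.205],[-90,0,177.5],feed=.08)
print(readout.get_eef_pos(),readout.get_time_s(),readout.get_contact_force())
for n in C: cv2.imwrite(f"pics/{n}2.png",vision.grab_frame(n))
p=readout.get_eef_pos();ps=np.radians(-2.5)
for nm,a,b,z in (("hole",.06,0,-.058),("cR",.076,.036,-.058),("cB",.076,-.036,-.058),("cL",-.076,-.036,-.058),("pin1tip",.06,0,.131-p[2]),("pin1base",.06,0,.107-p[2])):
    X=[p[0]+a*np.cos(ps)-b*np.sin(ps),p[1]+a*np.sin(ps)+b*np.cos(ps),p[2]+z];print(nm,(proj("scene",X)[0]+.5-[280,135])*13)
s=cv2.imread('pics/scene2.png');cv2.imwrite('pics/s2z.png',cv2.resize(s[135:180,280:340],(780,585),interpolation=0))
s=cv2.imread('pics/top2.png');cv2.imwrite('pics/t2z.png',cv2.resize(s[150:220,170:250],(640,560),interpolation=0))
E
```

```text
[0.55641767 0.22620873 0.20555603] 13.1417 [ 0.55436947  0.02031082 -4.17896554]
hole [551.07815103 425.34137949]
cR [704.46684438 413.22218229]
cB [476.84031594 505.80142673]
cL [115.59076789 198.13724177]
pin1tip [543.92228649 477.55621246]
pin1base [533.67213574 552.34939867]
```

View pics/s2z.png

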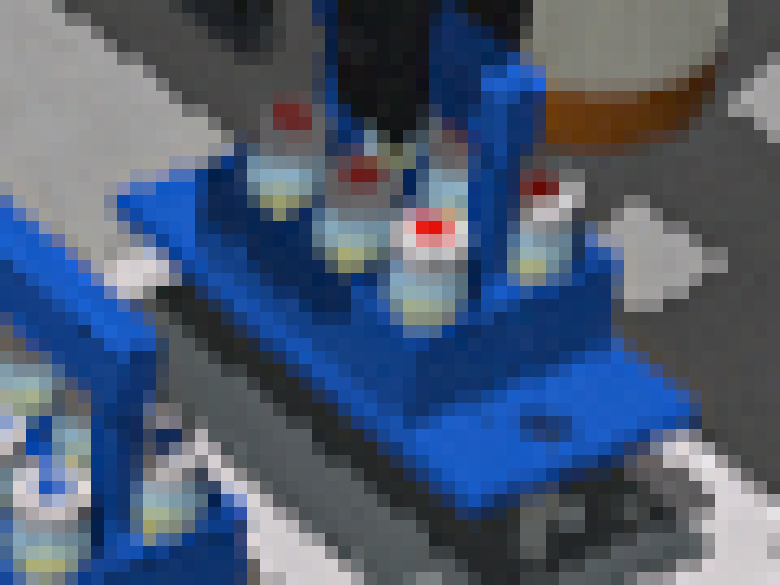

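View pics/t2z.png

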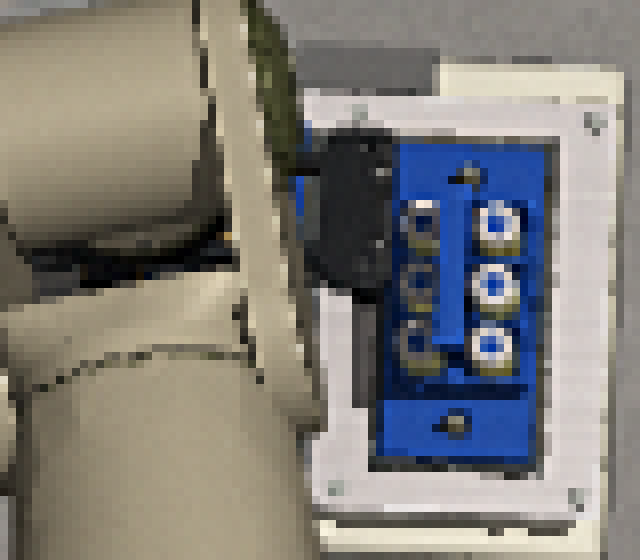

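Hole at (545,428) and the pin below at (532,525) line up to about 0.2 px of relative prediction. Lowering with a force stop.

```bash
python3 - <<'E'
from h import *
f0=readout.get_contact_force()
for z in(.197,.190,.183,.177,.167):
    r=env.servo_line([.5563,.2262,z],[-90,0,177.5],feed=.03,stop_force=10)
    print(z,r,np.round(readout.get_eef_pos(),4),np.round(readout.get_contact_force()-f0,2),np.round(readout.get_ft_torque(),2))
    if r: break
print(readout.get_time_s(),readout.get_gripper_width())
s=vision.grab_frame("scene");cv2.imwrite("pics/scene3.png",s);cv2.imwrite('pics/s3z.png',cv2.resize(s[135:195,270:350],(800,600),interpolation=0))
E
```

```text
0.197 False [0.5562 0.2262 0.1968] [-0.4   0.53 -0.33] [-0.   -0.03  0.02]
0.19 False [0.5562 0.2262 0.1898] [-0.57 -0.04 -0.1 ] [ 0.06 -0.03  0.02]
0.183 False [0.5562 0.2262 0.1828] [-0.71  0.78  0.  ] [ 0.03  0.01 -0.03]
0.177 False [0.5562 0.2262 0.1768] [-1.54  0.77  0.46] [ 0.06 -0.01 -0.  ]
0.167 True [0.5567 0.2266 0.1707] [-1.19  1.26  7.3 ] [0.08 0.07 0.04]
15.075 0.013692333719948557
```

View pics/s3z.png

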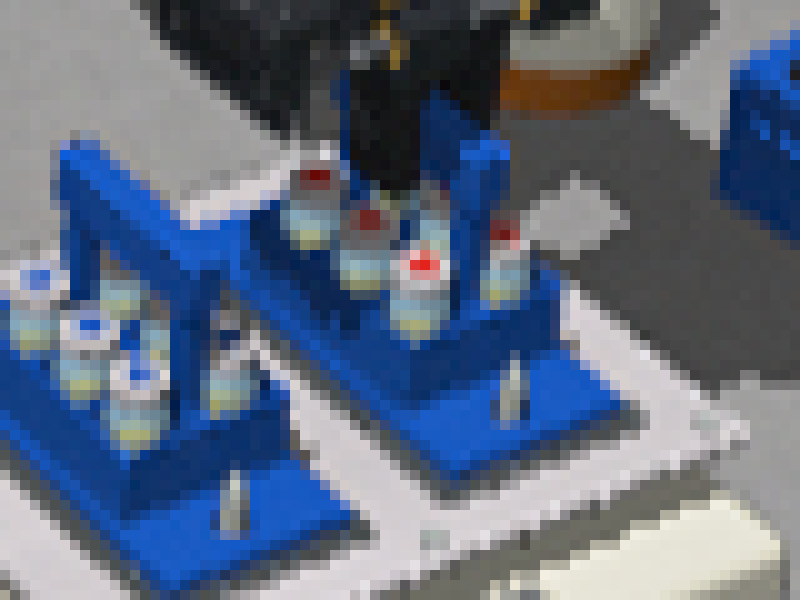

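The +x pin (512,390) stands through the hole, the rack is on its plate, and contact came at the expected height. Releasing.

```bash
python3 - <<'E'
from h import *
env.dwell(.4)
print(readout.get_contact_force())
env.open_jaws(); print(readout.get_gripper_width())
p=readout.get_eef_pos()
env.servo_line([p[0],p[1],.32],feed=.1)
env.move_ptp([.35,-.2,.35],[-90,0,177.5])
print(readout.get_time_s())
for n in C: cv2.imwrite(f"pics/{n}4.png",vision.grab_frame(n))
a=cv2.resize(cv2.imread("pics/scene4.png")[135:195,270:350],(400,300),interpolation=0)
b=cv2.resize(cv2.imread("pics/top4.png")[152:212,172:252],(400,300),interpolation=0)
cv2.imwrite("pics/end.png",cv2.resize(np.hstack([a,b]),(800,300)))
t=cv2.imread("pics/top4.png")
print(rect("top",mask(t,"blue",(182,160,32,55)),.113)[0])
E
```

```text
[0.17423455 1.64247832 5.69645905]
0.08818910029091348
20.075
((554.8753051757812, 225.77072143554688), (75.58195495605469, 153.3010711669922), 87.41803741455078)
```

View pics/end.png

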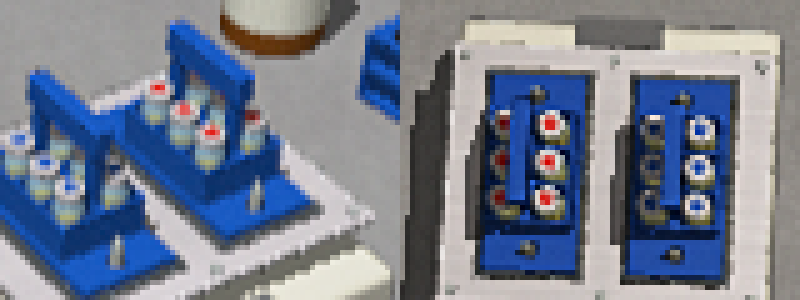

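View pics/top4.png

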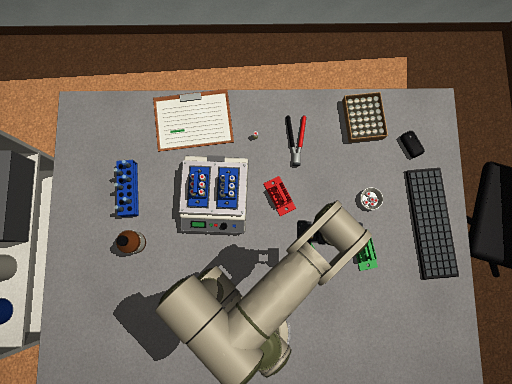

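Both pins show through the rack's holes, all six red vials are upright, the neighbouring rack is in place and the arm is clear.

```bash
python3 -c "
from plant import workorder,readout
print(readout.get_contact_force(),readout.get_time_s());workorder.close_job()"
```

```text
[-0.74030524  0.3103377  -0.74648718] 20.175
the job is handed in; nothing more can be done
```

The blue rack is on the free place of the shaker and the job is handed in, at about 20 s of the 56 s allowed. I gripped it by the handle at 45 N, carried it level over the neighbouring rack and lowered it onto both pins. The 10 N force stop ended the lowering at a TCP height of 170.7 mm, against 171 mm expected for fully down. Only then did I open the fingers and move the arm clear.

**Last checks:**
- **Position:** in the top view, both pins show through the rack's holes. The measured rack centre is (0.5549, 0.2258), and the free place measured (0.5554, 0.2258) at the start.
- **Vials and surroundings:** all six red vials stand in their cells. The neighbouring rack and the other things on the bench look unmoved by eye; I did not measure them.

**Disagreements:** the two cameras differed by up to about 3 mm on individual pin positions, rising to 6–7 mm in x on one pin tip. I used a compromise aim point from both views, and the rack went over the pins without any sideways force above about 2 N. While the arm was over the shaker, the top camera could not see the rack, so I checked that alignment from the scene camera only.

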